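Set the grinding gap of the petal mill

TASK

Set the grind of the petal mill that is bolted to the table: turn the six-sided ring on its top clockwise (seen from above) until you feel the burrs inside just touch - do not force it further - then back it off four clicks anticlockwise and let go of it. Leave the things round the mill where they stand.

Things in the scene. Friction and masses are not known exactly. Their poses are not given: they have to be found in the camera images.
- mill_ring: The mill's adjusting ring; origin at its centre, half-way up (108 mm above the table). The ring is plain aluminium, a regular hexagon 52 mm across its flats (60 mm across corners), 32 mm tall (92 to 124 mm above the table), axis upright. Its x axis points square out through one flat, over which a short black index line is cut; the other flats face every 60 degrees from there.
- mill: The petal mill, fixed to the table; origin under its centre, z up along the ring's axis, a small catch drawer in its -x face. Base plate 110 x 110 x 12 mm, round grey body with a shoulder 84 mm across, its top 80 mm above the table, with 24 ticks, one for each click. Between shoulder and ring is a neck 44 mm across and 12 mm tall.
- burr_upper: Upper burr, hidden in the mill, turns with the ring; origin on its face, z up. The ring's thread lowers it 0.03 mm per click clockwise, to 50 mm above the table where the burrs touch: far finer than readings show. The ring turns 24 clicks a turn, 15 degrees (0.262 rad) each; up to 0.12 N m turns it over a click; it rests in the notches between.
- burr_contact (a point): Point on the ring's axis 50 mm above the table, where the burrs meet. They meet 0.4 to 2.6 rad (2 to 10 clicks) clockwise of the ring's start, at any heading of the ring: found by feel only, as a firm, springy stop (4 N m/rad). 0.25 to 0.35 N m on the ring shows that they touch; over 0.5 N m is forcing it. Anticlockwise the ring turns freely.
- load_pin: Small pin hidden inside the ring, origin at the ring's centre at rest; a spring between ring and burr raises it along the ring's z by 0.1 mm for each N m with which the ring is turned clockwise against the touching burrs: far finer than readings show.
- clay_pot_b: Bystander: small terracotta pot, 75 mm across, 70 mm tall, standing to the right of the mill; origin under its centre.
- ribbon_gold: Bystander: small flat ribbon spool, 65 mm across, 16 mm tall, lying in front of the mill (robot side); origin under its centre.
- ribbon_white: Bystander: ribbon spool, 100 mm across, 50 mm tall, to the far left of the mill; origin under its centre.
Things that resemble listed ones, but are neither listed nor needed, are in the scene too. Leave any purple or yellow look-alike of the mill alone.

How it is judged:
By the outcome, as a careful person would: the job done as asked, in the order asked, and still so for the second after the job is handed in, with the robot touching nothing.
It also fails if it takes over 72 s, if anything falls off the work surface, if the arm or the gripper's body presses on something with over 40 N, if the wrist force passes 120 N, or if a joint passes its speed limit or range.

ROBOT

A 7-joint arm with a two-finger parallel gripper is mounted at the origin on a cart in front of the work surface, level with it; the furniture and walls round the work are solid. World frame = base frame: x ahead of the robot, y to its left, z up, the work surface at z = 0. Lengths are in m, angles in rad, forces in N, time in s.
With the tool pointing down it reaches from about 0.425 to 0.875 m from the base axis. Payload 8.4 kg.
Tool frame: the origin (TCP) lies at the very end of the fingers, on their centre line; the grasp point (between the pads) lies bot.grasp_offset behind it (bot.grasp_offset is the distance from the TCP to the grasp point, in m); z points along the fingers, y is the direction in which the jaws open and shut (so a half turn about z gives the same grasp; the last joint's range is limited). The gripper opens to 85 mm and grips with 20 to 120 N. Pads are 22 mm wide; open, the fingers measure 114 mm over their backs; the gripper's body (76 mm by 85 mm) begins 54 mm behind the grasp point. The pads swing forward as they close: fully open they stand 13 mm farther back than shut.
Start: joints at [-1.434, 0.333, 0.04, 1.465, -0.013, 1.343, -0.059], TCP at [0.152, 0.632, 0.231] pointing down, gripper open.
Joint ranges: [-2.58, 2.58], [-0.38, 2.09], [-1.3, 1.39], [0.25, 2.4], [-1.5, 4.64], [0.08, 2.09], [-2.65, 2.65]. Speed limits (rad/s): [2.22, 2.22, 2.79, 2.79, 3.14, 3.14, 3.14].

INTERFACE

Orientations are given as a unit quaternion [w, x, y, z].
In Python, from cell import bot gives the robot as it stands. Calls block until the motion is done:
- bot.move_ptp(position, orientation): joint-space move of the TCP to a pose.
- bot.servo_line(position, feed=0.15, orientation=None): straight line of the TCP; orientation=None keeps the orientation; feed is the mean speed in m/s.
- bot.movej(angles): joint-space move.
- bot.command_gripper(opening, grip_force=None): opening from 0.0 (shut) to 1.0 (fully open); grip_force is the grip in N (None keeps the last); returns when the fingers have stopped.
- bot.hold(seconds).
- bot.solve_ik(position, orientation): joint angles nearest the present ones, or None.
- bot.read_state(): the state.
- bot.camera(name): name is "scene" or "top" or "wrist"; returns the picture (480x640x3 uint8, red, green, blue); there is no depth.
- bot.camera_params(name): a dict with "camera_matrix" (3x3 intrinsics, pixels), "position" and "attitude" of the camera in the world; the wrist camera has in their place "hand_eye" (4x4, takes a point from camera to tool coordinates, whose origin is the TCP and whose axes are the flange's). Camera axes: x right, y down, z forward; pixel columns grow to the right and rows downward; lengths in m; the calibration is good to about 2 mm. A picture is of the moment at which its call begins: read the wrist's pose just before it. camera_params takes no time and is no camera call.
A pose or a line that the arm cannot do raises bot.PlanningError and nothing moves.
- bot.close_job(): hands the job in, once; it reports no verdict.
Trained networks look in the newest picture that a camera, given by its name, has taken for a name from the list of things; names that differ only in an ending like _2 or _b are one class to them, and where a whole thing is asked for, a point or a joint stands for the part that bears it (a point fixed in the world has none). Each returns a list of dicts, best first, with "score" (0 to 1); they miss things now and then, are a little off and sometimes report something else, mostly with a low value. They report only what shows in the picture. A call takes as long as a camera call. They do not tell look-alikes from the thing itself.
- bot.outline_of(label, camera): "region" (480x640 bool, what is visible of it).
- bot.pinpoint(label, camera): "centre" ([x, y, z] in m, in world coordinates, good to about 4 mm: a listed point, or the origin of a listed thing).
The state is a dict: "time_s": time; "q": joint angles; "joint_vel": joint speeds; "effort": joint torques, N m; "tool_pos": TCP position; "orientation": TCP orientation; "ft_force": force on the tool from outside, world axes, zero at the start; "wrist_torque": the same for the moment, N m; "gripper_width": opening from 0.0 (shut) to 1.0 (fully open).
Only numpy, scipy, OpenCV 4.12 (cv2) and the standard library are available. Lean on these libraries where they do the work, as an engineer would, in place of code of your own. Each camera call takes 0.05 s, during which the arm holds its last target.

## Working session

There is one attempt and no reset: what is moved stays moved. The work goes in short steps, each a Python script; the robot and the scene stay as the last script left them, time stands still between calls to the robot, and variables do not carry over. Pictures are saved under pics/ and viewed, and the job is handed in when it is done.

```bash
ls; mkdir -p pics; python3 - <<'E'
from cell import bot
import cv2
s=bot.read_state(); print(s); print(bot.grasp_offset)
for n in ("scene","top"):
    im=bot.camera(n); cv2.imwrite(f"pics/{n}0.png",im[:,:,::-1]); print(n,bot.camera_params(n))
    for l in ("mill_ring","mill"):
        print(l,[(round(d["score"],2),[round(float(v),4) for v in d["centre"]]) for d in bot.pinpoint(l,n)])
print(bot.camera_params("wrist"))
E
```

```text
pics
{'time_s': 0.0, 'q': array([-1.43418978,  0.33389237,  0.03985902,  1.46630119, -0.0134049 ,
        1.34331697, -0.05850734]), 'joint_vel': array([ 6.19944240e-04,  1.29163711e-03,  7.26346780e-05,  2.92636754e-04,
       -5.75914136e-04,  6.53839266e-04, -1.94008304e-04]), 'effort': array([-2.12883253e-05, -6.58544111e+01,  1.36537448e+00, -4.05558085e+01,
        1.67362299e-02,  1.26012720e-02, -3.94428878e-05]), 'tool_pos': array([0.15176508, 0.63154386, 0.23041841]), 'orientation': array([-4.64953196e-05,  1.17636267e-01,  9.93056406e-01, -8.24715083e-04]), 'ft_force': array([ 0.12978674, -0.15687722,  0.15637437]), 'wrist_torque': array([-0.01771581,  0.00938381,  0.04376122]), 'gripper_width': 1.003610793907115}
0.0187
scene {'camera_matrix': array([[488.21938488,   0.        , 317.70249897],
       [  0.        , 488.21938488, 234.49590137],
       [  0.        ,   0.        ,   1.        ]]), 'position': array([-0.15233046, -0.84844847,  1.0440916 ]), 'attitude': array([-0.33864366,  0.8532183 , -0.36590433,  0.15314385])}
mill_ring [(0.86, [0.4818, -0.7142, 0.105]), (
[... 574 characters left out ...]
 [0.4743, -0.7102, 0.1073])]
mill [(0.97, [0.4797, -0.7117, 0.0034]), (0.8, [0.5123, -0.2456, 0.0001]), (0.8, [0.3529, -0.5704, -0.0018]), (0.67, [0.5144, -0.2462, 0.1041])]
{'camera_matrix': array([[383.62680452,   0.        , 317.1727946 ],
       [  0.        , 383.62680452, 236.88831278],
       [  0.        ,   0.        ,   1.        ]]), 'hand_eye': array([[ 2.80852328e-04, -9.46277654e-01, -3.23355103e-01,
         8.28423431e-02],
       [ 9.99999891e-01,  3.86621680e-04, -2.62866301e-04,
         9.86195011e-05],
       [ 3.73760600e-04, -3.23354994e-01,  9.46277659e-01,
        -1.43008119e-01],
       [ 0.00000000e+00,  0.00000000e+00,  0.00000000e+00,
         1.00000000e+00]])}
```

View pics/scene0.png

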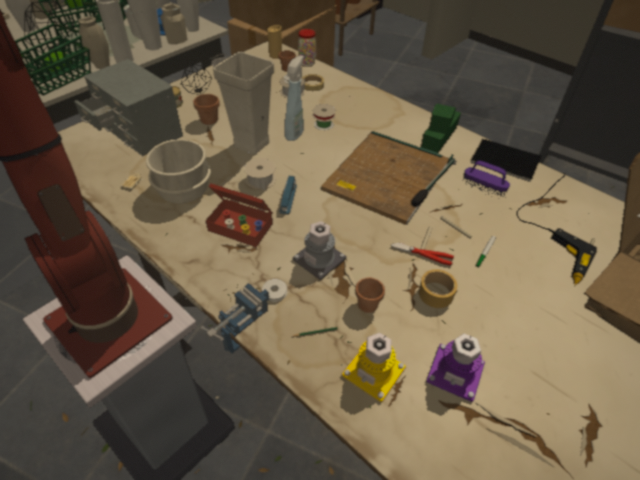

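View pics/top0.png

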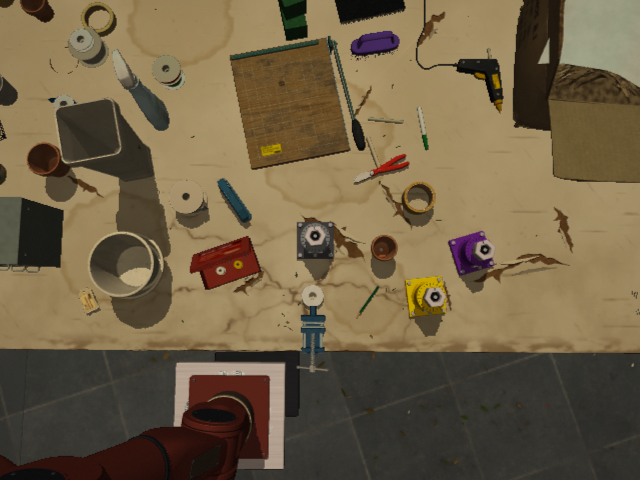

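Candidates for the mill in the top view are grey at (316,237), yellow at (427,296) and purple at (474,252). The description says a round grey body, with the pot to its right and the gold ribbon in front, so I choose the grey one. Next I check it in a crop and swing over high for a wrist view.

```bash
cat > h.py <<'E'
from cell import bot
import numpy as np, cv2
from scipy.spatial.transform import Rotation as R
def quat(yaw):  # tool down, tool x at heading yaw
    m=np.array([[np.cos(yaw),np.sin(yaw),0],[np.sin(yaw),-np.cos(yaw),0],[0,0,-1]])
    x,y,z,w=R.from_matrix(m).as_quat(); return np.array([w,x,y,z])
def yaw(s=None):
    s=s or bot.read_state(); w,x,y,z=s["orientation"]; m=R.from_quat([x,y,z,w]).as_matrix(); return np.arctan2(m[1,0],m[0,0])
def RT(s):
    w,x,y,z=s["orientation"]; return R.from_quat([x,y,z,w]).as_matrix()
E
python3 - <<'E'
from h import *
im=cv2.imread("pics/top0.png")[180:290,250:410]; cv2.imwrite("pics/crop0.png",cv2.resize(im,None,fx=5,fy=5,interpolation=cv2.INTER_CUBIC))
s=bot.read_state(); print("yaw",yaw(s))
q0=s["q"]
p=np.array([0.513,-0.246,0.25])
for k in range(-12,12):
    y=k*np.pi/12
    q=bot.solve_ik(p,quat(y)); print(round(y,3), None if q is None else np.round(q,2))
E
```

```text
yaw 2.9057151137199853
-3.142 [ 0.5   0.17 -0.15  1.63  0.03  1.34  1.92]
-2.88 [ 0.67  0.18 -0.34  1.62  0.06  1.35  2.15]
-2.618 [ 0.99  0.23 -0.73  1.61  0.16  1.36  2.34]
-2.356 [ 1.14  0.27 -0.91  1.6   0.22  1.37  2.55]
-2.094 None
-1.833 None
-1.571 [-0.63  0.31  1.23  1.68 -0.3   1.36 -2.49]
-1.309 [-0.63  0.31  1.23  1.68 -0.3   1.36 -2.23]
-1.047 [-0.63  0.31  1.23  1.68 -0.3   1.36 -1.97]
-0.785 [-0.63  0.31  1.23  1.68 -0.3   1.36 -1.71]
-0.524 [-0.63  0.31  1.23  1.68 -0.3   1.36 -1.45]
-0.262 [-0.63  0.31  1.23  1.68 -0.3   1.36 -1.18]
0.0 [-0.67  0.37  1.33  1.68 -0.37  1.38 -0.86]
0.262 [-0.49  0.23  1.01  1.68 -0.2   1.35 -0.75]
0.524 [-0.49  0.23  1.01  1.68 -0.2   1.35 -0.49]
0.785 [-0.49  0.23  1.01  1.68 -0.2   1.35 -0.23]
1.047 [-0.49  0.23  1.01  1.68 -0.2   1.35  0.03]
1.309 [-0.49  0.23  1.01  1.68 -0.2   1.35  0.3 ]
1.571 [-0.49  0.23  1.01  1.68 -0.2   1.35  0.56]
1.833 [-0.49  0.23  1.01  1.68 -0.2   1.35  0.82]
2.094 [-0.33  0.19  0.81  1.67 -0.14  1.34  1.02]
2.356 [-0.17  0.17  0.62  1.67 -0.1   1.34  1.25]
2.618 [-0.    0.16  0.42  1.66 -0.07  1.34  1.48]
2.88 [ 0.33  0.16  0.04  1.64 -0.01  1.34  1.68]
```

View pics/crop0.png

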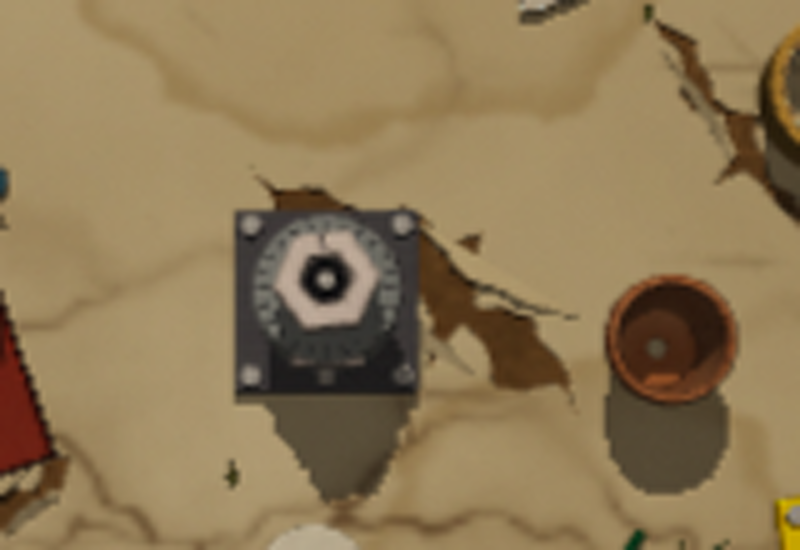

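The crop confirms it: grey body with ticks, index line at crop (323,240) pointing to about world +x, and the pot on the right. Next, the wrist view.

```bash
python3 - <<'E'
from h import *
s=bot.read_state(); p=s["tool_pos"]
bot.servo_line(p+[0,0,0.2],feed=0.25)
s=bot.read_state();print(s["time_s"])
# choose view pose at neutral posture
seed=bot.solve_ik([0.513,-0.246,0.43],quat(2.62))
print(seed)
bot.movej(seed)
s=bot.read_state();print(s["time_s"],s["tool_pos"])
bot.servo_line([0.513,-0.246,0.24],feed=0.2)
s=bot.read_state();print(s["time_s"],s["tool_pos"],s["q"],yaw(s))
im=bot.camera("wrist"); cv2.imwrite("pics/w1.png",im[:,:,::-1]); np.savez("w1.npz",im=im,p=s["tool_pos"],o=s["orientation"])
print(bot.pinpoint("mill_ring","wrist"))
o=bot.outline_of("mill_ring","wrist")
print([ (d["score"],d["region"].sum()) for d in o]); np.save("reg1.npy",o[0]["region"])
E
```

```text
1.25
[ 0.00824877  0.13796456  0.42121718  1.32042471 -0.05669742  1.69493157
  1.46809098]
4.5667 [ 0.51347887 -0.24516098  0.42987736]
5.6667 [ 0.51356941 -0.24626314  0.24124485] [ 0.01177963  0.16423708  0.40532394  1.67077332 -0.06681104  1.31841573
  1.47798671] 2.6199753286189384
[{'centre': [0.5102, -0.2451, 0.1066], 'score': 0.94}]
[(0.98, np.int64(4796))]
```

View pics/w1.png

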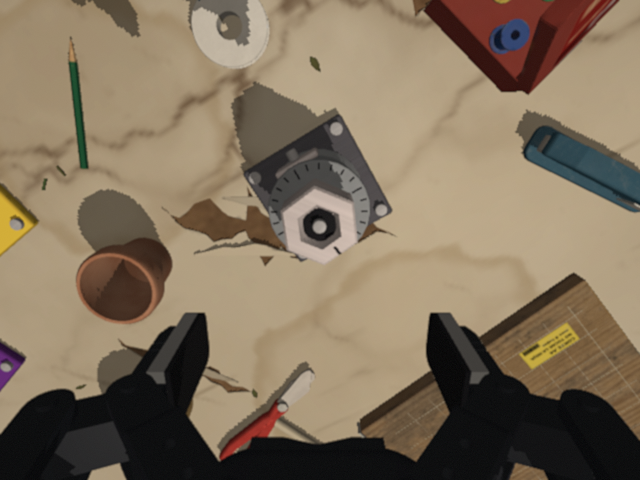

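Ring top at about (320,226) px, black index line at about (338,250), pot at (125,280). Now I rectify to the z=0.124 plane and fit the hexagon.

```bash
cat > fit.py <<'E'
from h import *
def rectify(im,p,o,z=0.124,c=(0.512,-0.246),half=0.05,n=600):
    cp=bot.camera_params("wrist"); K=cp["camera_matrix"]; H=cp["hand_eye"]
    w,x,y,zz=o; T=np.eye(4); T[:3,:3]=R.from_quat([x,y,zz,w]).as_matrix(); T[:3,3]=p
    C=np.linalg.inv(T@H)
    s=2*half/n
    # out pixel (u,v): world x = c0+half - v*s ; y = c1+half - u*s
    A=np.array([[0,-s,c[0]+half],[-s,0,c[1]+half],[0,0,z],[0,0,1]])
    P=K@C[:3]@A
    return cv2.warpPerspective(im,np.linalg.inv(P),(n,n),flags=cv2.INTER_LINEAR),s
def px2w(u,v,s,c=(0.512,-0.246),half=0.05): return c[0]+half-v*s,c[1]+half-u*s
E
python3 - <<'E'
from fit import *
d=np.load("w1.npz"); r,s=rectify(d["im"],d["p"],d["o"])
cv2.imwrite("pics/r1.png",r[:,:,::-1])
g=cv2.cvtColor(r,cv2.COLOR_RGB2HSV)
print(r[300,::30].tolist())
E
```

```text
[[81, 75, 76], [82, 77, 77], [111, 109, 105], [136, 133, 128], [149, 140, 132], [203, 185, 173], [205, 186, 175], [70, 64, 60], [31, 28, 29], [168, 160, 151], [164, 155, 147], [28, 27, 27], [128, 116, 109], [194, 177, 165], [196, 178, 168], [144, 132, 125], [102, 84, 63], [145, 130, 107], [182, 165, 135], [135, 114, 89]]
```

View pics/r1.png

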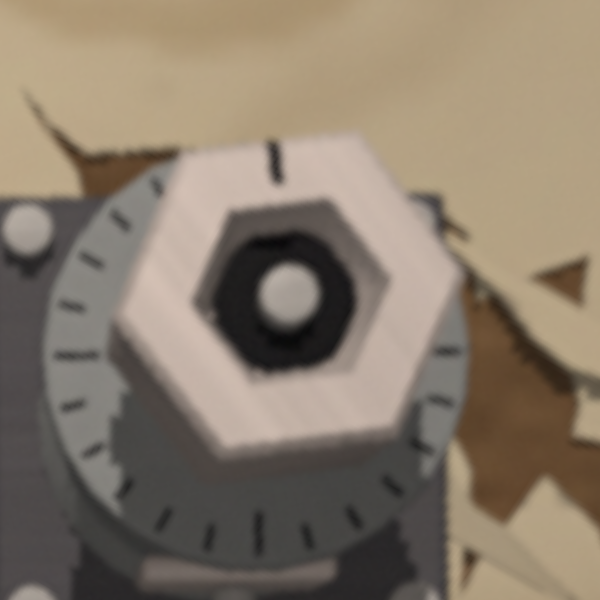

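Fit: ring centre ≈ (0.5128, −0.2445), which agrees with the networks within 3 mm. Heading is ≈ 7.5°, and corner-to-corner is ≈ 58.5 mm against 60 expected. I grip at yaw ≈ 157.5°.

```bash
python3 - <<'E'
from h import *
def show(t):
    s=bot.read_state(); print(t,round(s["time_s"],2),np.round(s["tool_pos"],4),"yaw",round(yaw(s),4),"F",np.round(s["ft_force"],2),"T",np.round(s["wrist_torque"],3),round(s["gripper_width"],3)); return s
x,y=0.5128,-0.2447; q=quat(np.radians(157.5))
bot.servo_line([x,y,0.17],feed=0.15,orientation=q); show("above")
bot.command_gripper(1.0,60)
bot.servo_line([x,y,0.09],feed=0.08,orientation=q); bot.hold(0.2)
show("down");show("down")
bot.command_gripper(0.68,60); show("near")
bot.command_gripper(0.5,60); bot.hold(0.3)
s=show("grip");s=show("grip"); print(np.round(s["q"],4))
im=bot.camera("wrist"); cv2.imwrite("pics/w2.png",im[:,:,::-1])
E
```

```text
above 6.43 [ 0.5132 -0.245   0.1708] yaw 2.748 F [ 0.27 -0.58  0.79] T [ 0.036  0.048 -0.027] 1.004
down 8.0 [ 0.5131 -0.2448  0.0905] yaw 2.7489 F [-0.49 -0.51 -0.02] T [0.004 0.015 0.039] 0.997
down 8.0 [ 0.5131 -0.2448  0.0905] yaw 2.7489 F [-0.49 -0.51 -0.02] T [0.004 0.015 0.039] 0.997
near 8.39 [ 0.5128 -0.2447  0.09  ] yaw 2.7489 F [-0.76 -0.34 -0.4 ] T [ 0.012 -0.015  0.047] 0.68
grip 8.91 [ 0.5129 -0.2443  0.0903] yaw 2.7491 F [-2.41  3.03  5.33] T [0.599 0.346 0.004] 0.602
grip 8.91 [ 0.5129 -0.2443  0.0903] yaw 2.7491 F [-2.41  3.03  5.33] T [0.599 0.346 0.004] 0.602
[ 0.0474  0.2955  0.3745  1.8465 -0.1258  1.0226  1.6511]
```

View pics/w2.png

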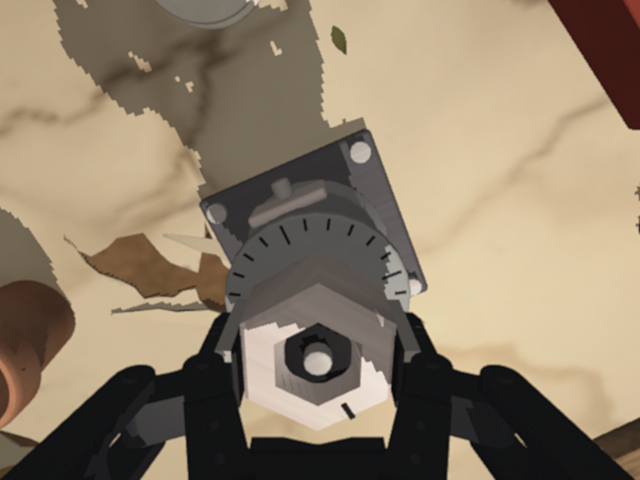

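Gripped squarely (51 mm width; index line at (348,410)). Now I turn clockwise in small steps, feeling Tz.

```bash
cat > turn.py <<'E'
from h import *
def tz(n=3,dt=0.02):
    v=[]
    for _ in range(n):
        bot.hold(dt); v.append(bot.read_state()["wrist_torque"][2])
    return np.mean(v)
E
python3 - <<'E'
from turn import *
s=bot.read_state(); q=np.array(bot.solve_ik(s["tool_pos"],s["orientation"])); q=s["q"].copy()
b=tz(5); print("base",b, "t",s["time_s"])
log=[]
for i in range(14):
    q[6]-=0.03; bot.movej(q); t=tz(2); s=bot.read_state()
    log.append((s["time_s"],q[6],yaw(s),t,*s["ft_force"]))
    if t>0.3: break
print(np.round(log,3))
E
```

```text
base -0.024122932538819926 t 8.9583
[[ 9.3250e+00  1.6210e+00  2.7200e+00 -4.6000e-02 -1.4370e+00  2.7000e-01
   2.9870e+00]
 [ 9.6080e+00  1.5910e+00  2.6900e+00 -1.5600e-01 -1.6400e-01  1.1370e+00
   3.1640e+00]
 [ 9.8920e+00  1.5610e+00  2.6600e+00 -9.0000e-02 -8.5200e-01  1.1320e+00
   3.1830e+00]
 [ 1.0175e+01  1.5310e+00  2.6300e+00 -1.8000e-02 -6.8600e-01  1.2000e+00
   3.2550e+00]
 [ 1.0458e+01  1.5010e+00  2.6000e+00  3.2000e-02 -1.8650e+00  2.4180e+00
   4.1910e+00]
 [ 1.0742e+01  1.4710e+00  2.5700e+00  1.5000e-02 -9.0700e-01  1.7710e+00
   4.0860e+00]
 [ 1.1025e+01  1.4410e+00  2.5400e+00 -1.0000e-02 -1.4420e+00  3.1350e+00
   4.2470e+00]
 [ 1.1308e+01  1.4110e+00  2.5100e+00 -8.0000e-03 -1.7150e+00  2.3320e+00
   4.6130e+00]
 [ 1.1592e+01  1.3810e+00  2.4800e+00 -9.5000e-02 -8.7100e-01  2.6430e+00
   3.5940e+00]
 [ 1.1875e+01  1.3510e+00  2.4500e+00 -5.0000e-02 -2.0910e+00  2.2460e+00
   4.4420e+00]
 [ 1.2158e+01  1.3210e+00  2.4200e+00 -1.0900e-01 -1.6640e+00  2.3730e+00
   4.2070e+00]
 [ 1.2442e+01  1.2910e+00  2.3900e+00 -7.5000e-02 -1.5570e+00  2.3450e+00
   4.0220e+00]
 [ 1.2725e+01  1.2610e+00  2.3600e+00  5.1000e-02 -1.6720e+00  3.2790e+00
   3.2860e+00]
 [ 1.3008e+01  1.2310e+00  2.3300e+00  3.2000e-02 -1.9820e+00  3.4950e+00
   4.1910e+00]]
```

```bash
python3 - <<'E'
from turn import *
import json
q=bot.read_state()["q"].copy(); q[6]=1.231
log=[]; b=-0.03
for i in range(75):
    q[6]-=0.03; bot.movej(q); t=tz(3); s=bot.read_state()
    log.append((s["time_s"],yaw(s),t,s["effort"][6]))
    if abs(t-b)>0.17:
        t=tz(4); log.append((s["time_s"],yaw(s),t,s["effort"][6]))
        if abs(t-b)>0.17: break
np.set_printoptions(suppress=True); print(np.round(log,3)); np.save("log2.npy",log)
E
```

```text
[[13.308  2.3   -0.005 -0.091]
 [13.608  2.27  -0.018 -0.023]
 [13.908  2.24   0.01  -0.085]
 [14.208  2.21   0.052 -0.069]
 [14.508  2.18  -0.13   0.048]
 [14.808  2.15  -0.104  0.052]
 [15.108  2.12  -0.048 -0.014]
 [15.408  2.09   0.076 -0.14 ]
 [15.708  2.06   0.03  -0.113]
 [16.008  2.03   0.025 -0.108]
 [16.308  2.    -0.04  -0.023]
 [16.608  1.97   0.007 -0.094]
 [16.908  1.94  -0.119  0.048]
 [17.208  1.91  -0.131  0.064]
 [17.508  1.88  -0.123  0.056]
 [17.808  1.85  -0.04  -0.035]
 [18.108  1.82   0.105 -0.165]
 [18.408  1.79   0.073 -0.115]
 [18.708  1.76  -0.026 -0.032]
 [19.008  1.73   0.006 -0.081]
 [19.308  1.7   -0.036 -0.046]
 [19.608  1.67  -0.033 -0.059]
 [19.908  1.64  -0.092  0.041]
 [20.208  1.61  -0.126  0.072]
 [20.508  1.58   0.005 -0.065]
 [20.808  1.55   0.011 -0.078]
 [21.108  1.52   0.025 -0.068]
 [21.408  1.49   0.036 -0.091]
 [21.708  1.46  -0.049 -0.026]
 [22.008  1.43  -0.057  0.013]
 [22.308  1.4   -0.111  0.039]
 [22.608  1.37  -0.095  0.047]
 [22.908  1.34  -0.013 -0.025]
 [23.208  1.31   0.055 -0.105]
 [23.508  1.28   0.056 -0.099]
 [23.808  1.25  -0.004 -0.091]
 [24.108  1.22  -0.032 -0.023]
 [24.408  1.19   0.057 -0.084]
 [24.708  1.16   0.    -0.071]
 [25.008  1.13  -0.125  0.046]
 [25.308  1.1   -0.086  0.048]
 [25.608  1.07  -0.059 -0.017]
 [25.908  1.04   0.105 -0.142]
 [26.208  1.01   0.037 -0.118]
 [26.508  0.98   0.054 -0.111]
 [26.808  0.95  -0.087 -0.022]
 [27.108  0.92   0.045 -0.091]
 [27.408  0.89  -0.096  0.05 ]
 [27.708  0.86  -0.147  0.068]
 [28.008  0.83  -0.128  0.057]
 [28.308  0.8   -0.008 -0.036]
 [28.608  0.77   0.094 -0.169]
 [28.908  0.74   0.077 -0.115]
 [29.208  0.71  -0.024 -0.032]
 [29.508  0.68   0.056 -0.079]
 [29.808  0.65   0.002 -0.043]
 [30.108  0.62  -0.029 -0.08 ]
 [30.408  0.59   0.011 -0.088]
 [30.708  0.56   0.206 -0.274]
 [30.708  0.56   0.162 -0.274]]
```

The joint-7 effort is cleaner than Tz and shows the detents (0.26 rad period). It has now risen past the detent range at yaw 0.56. Next, fine steps to about 0.3 N m.

```bash
python3 - <<'E'
from turn import *
np.set_printoptions(suppress=True)
def m(n=12):
    a=[];
    for _ in range(n):
        bot.hold(0.02); s=bot.read_state(); a.append((s["wrist_torque"][2],s["effort"][6]))
    return s["time_s"],yaw(s),*np.mean(a,0),a[-1][1]
q=bot.read_state()["q"].copy(); print(q[6]); 
print(np.round(m(),3)); q=bot.read_state()["q"].copy()
for i in range(3):
    q[6]-=0.008; bot.movej(q); r=m(); print(np.round(r,3))
    if -r[3]>0.29: break
E
```

```text
-0.5379773456238742
[30.975  0.559  0.206 -0.195 -0.198]
[31.425  0.551  0.231 -0.233 -0.222]
[31.875  0.543  0.287 -0.294 -0.282]
```

```bash
python3 - <<'E'
from turn import *
np.set_printoptions(suppress=True)
def m(n=5):
    a=[];
    for _ in range(n):
        bot.hold(0.02); s=bot.read_state(); a.append((s["wrist_torque"][2],s["effort"][6]))
    return s["time_s"],yaw(s),*np.mean(a,0),a[-1][1]
q=bot.read_state()["q"].copy()
q[6]-=0.005; bot.movej(q); print(np.round(m(12),3))
s=bot.read_state();q=s["q"].copy()
im=bot.camera("wrist"); cv2.imwrite("pics/w3.png",im[:,:,::-1]); np.savez("w3.npz",im=im,p=s["tool_pos"],o=s["orientation"])
y0=yaw(s); log=[]
for y in np.arange(0.60,1.63,0.04):
    q[6]+=y-y0; y0=y; bot.movej(q); log.append(m(4))
print(np.round(log,3))
E
```

```text
[32.325  0.538  0.323 -0.329 -0.321]
[[32.692  0.598  0.109  0.118  0.01 ]
 [33.008  0.638 -0.004  0.129  0.06 ]
 [33.325  0.678  0.019  0.097  0.028]
 [33.642  0.718 -0.003  0.135  0.064]
 [33.958  0.758  0.04   0.087  0.039]
 [34.275  0.798  0.028  0.106  0.038]
 [34.592  0.838 -0.001  0.122  0.054]
 [34.908  0.878 -0.018  0.142  0.074]
 [35.225  0.918  0.062  0.075  0.006]
 [35.542  0.958  0.051  0.074  0.005]
 [35.858  0.998  0.055  0.07   0.   ]
 [36.175  1.038  0.054  0.077  0.007]
 [36.492  1.078 -0.055  0.165  0.097]
 [36.808  1.118 -0.017  0.13   0.062]
 [37.125  1.158  0.008  0.131  0.062]
 [37.442  1.198  0.029  0.091  0.022]
 [37.758  1.238  0.007  0.113  0.043]
 [38.075  1.279  0.148 -0.047 -0.115]
 [38.392  1.318  0.07   0.075  0.007]
 [38.708  1.358 -0.036  0.168  0.099]
 [39.025  1.398  0.013  0.098  0.03 ]
 [39.342  1.438 -0.026  0.142  0.072]
 [39.658  1.478  0.081  0.026 -0.042]
 [39.975  1.518  0.032  0.094  0.024]
 [40.292  1.558  0.121 -0.018 -0.086]
 [40.608  1.598 -0.008  0.139  0.071]]
```

View pics/w3.png

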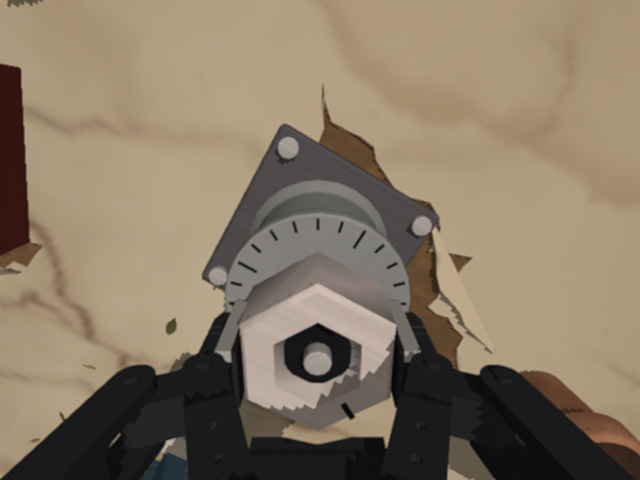

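The index line holds the same place in the jaws under load ((348,411) against (348,410)), so the ring follows the tool without slip. The ring felt the stop: 0.32 N m on both sensor and motor. Next I find where the fourth notch sits with settled readings.

```bash
python3 - <<'E'
from turn import *
np.set_printoptions(suppress=True)
def m():
    bot.hold(0.15); a=[]
    for _ in range(6):
        bot.hold(0.02); s=bot.read_state(); a.append((s["wrist_torque"][2],s["effort"][6]))
    return s["time_s"],yaw(s),*np.mean(a,0),a[-1][1]
s=bot.read_state();q=s["q"].copy(); y0=yaw(s); log=[m()]
for y in (1.63,1.66,1.69,1.72,1.75,1.72,1.69,1.66,1.63):
    q[6]+=y-y0; y0=y; bot.movej(q); log.append(m())
print(np.round(log,3))
E
```

```text
[[40.858  1.599 -0.04   0.017  0.022]
 [41.358  1.63  -0.036  0.002  0.003]
 [41.858  1.66  -0.032  0.001  0.001]
 [42.358  1.69  -0.034  0.029  0.03 ]
 [42.858  1.72   0.019 -0.031 -0.031]
 [43.358  1.75   0.033 -0.042 -0.041]
 [43.858  1.72  -0.075  0.053  0.054]
 [44.358  1.69  -0.093  0.09   0.09 ]
 [44.858  1.66  -0.093  0.114  0.114]
 [45.358  1.63  -0.169  0.189  0.189]]
```

```bash
python3 - <<'E'
from turn import *
s=bot.read_state(); print(s["time_s"],yaw(s),s["tool_pos"],s["ft_force"],s["wrist_torque"],s["effort"][6],s["gripper_width"])
im=bot.camera("wrist"); np.savez("w4.npz",im=im,p=s["tool_pos"],o=s["orientation"])
a=cv2.imread("pics/w3.png")[250:450,200:440]; b=im[250:450,200:440,::-1]
cv2.imwrite("pics/w4.png",cv2.resize(np.hstack([a,b]),None,fx=1.66,fy=1.66))
E
```

```text
45.3583 1.6302640623940365 [ 0.51290703 -0.24440362  0.09028829] [1.60091091 1.07118409 3.23407914] [ 0.1613652  -0.27853167 -0.170213  ] 0.18873866647481918 0.6010601512728442
```

View pics/w4.png

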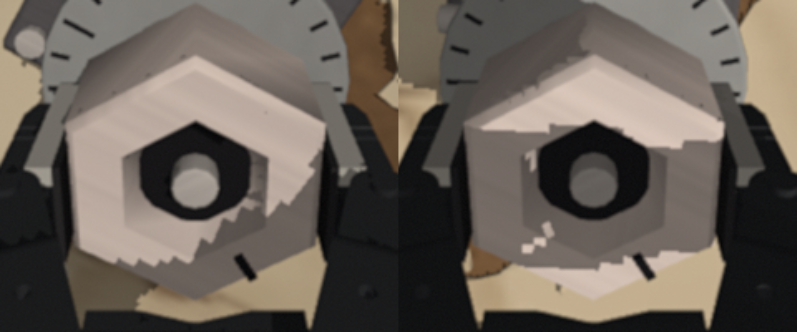

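The ring sits square in the jaws (index line unchanged). It is about 4 clicks back (yaw 1.63 against touch at ≈ 0.61, i.e. 3.9 clicks) and inside the basin of the fourth notch. I release, rise, and check where it rests.

```bash
python3 - <<'E'
from fit import *
bot.command_gripper(0.7); bot.command_gripper(1.0)
s=bot.read_state(); print(s["time_s"],s["ft_force"],s["gripper_width"])
p=s["tool_pos"]
bot.servo_line([p[0],p[1],0.24],feed=0.12)
bot.hold(0.2)
s=bot.read_state(); print(s["time_s"],s["tool_pos"],yaw(s))
im=bot.camera("wrist"); np.savez("w5.npz",im=im,p=s["tool_pos"],o=s["orientation"])
cv2.imwrite("pics/w5.png",im[:,:,::-1])
r,_=rectify(im,s["tool_pos"],s["orientation"]); cv2.imwrite("pics/r5.png",r[:,:,::-1])
E
```

```text
46.0417 [-0.66716605 -0.10473164  0.45194798] 1.00556519646428
47.6417 [ 0.51264966 -0.24426102  0.23948719] 1.6299358194569809
```

View pics/r5.png

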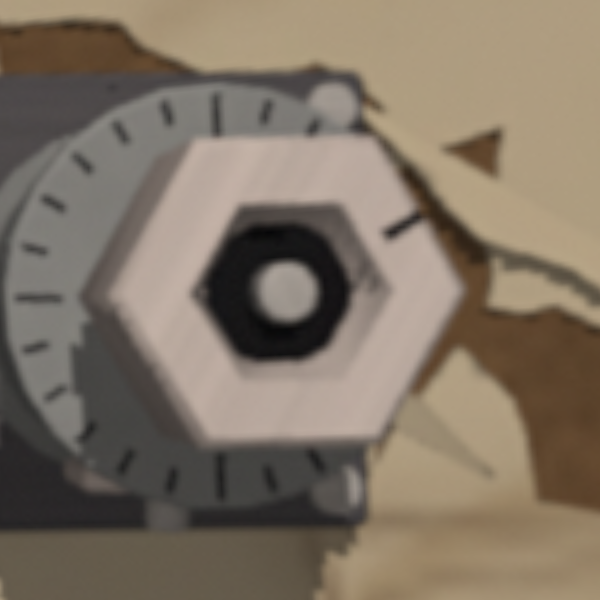

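View pics/w5.png

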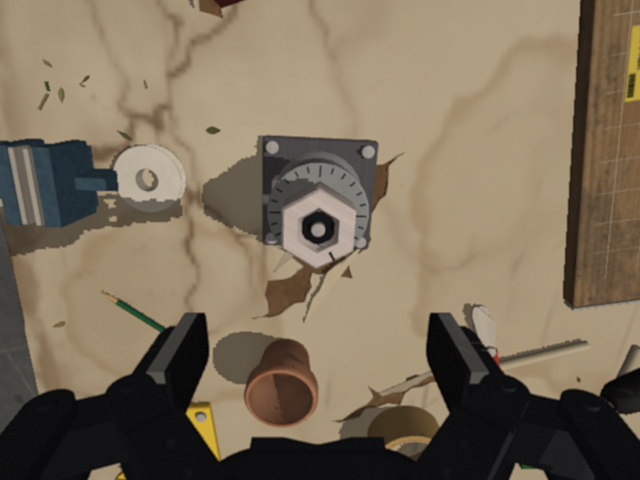

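```bash
python3 - <<'E'
from fit import *
s=bot.read_state()
im=bot.camera("wrist"); r,_=rectify(im,s["tool_pos"],s["orientation"])
a=np.load("w5.npz"); ra,_=rectify(a["im"],a["p"],a["o"])
print("diff",np.abs(r.astype(int)-ra).mean())
def head(r):
    m=((r.min(2)>150)&(r.max(2).astype(int)-r.min(2)<45)).astype(np.uint8)
    m=cv2.morphologyEx(m,cv2.MORPH_OPEN,np.ones((9,9)))
    n,l,st,c=cv2.connectedComponentsWithStats(m); k=l[300,230] or l[300,150]
    k=1+np.argmax(st[1:,4]) if k==0 else k
    ct=max(cv2.findContours((l==k).astype(np.uint8),cv2.RETR_EXTERNAL,cv2.CHAIN_APPROX_NONE)[0],key=cv2.contourArea)
    h=cv2.convexHull(ct)[:,0].astype(float); d=np.roll(h,-1,0)-h; L=np.hypot(*d.T); th=np.arctan2(-d[:,1],d[:,0])
    z=(L**2*np.exp(6j*th)).sum(); return np.degrees(np.angle(z))/6, st[k]
print(head(ra)); d=np.load("w1.npz"); print(head(rectify(d["im"],d["p"],d["o"])[0]))
t=bot.camera("top"); cv2.imwrite("pics/top9.png",t[:,:,::-1]); print(bot.read_state()["time_s"])
E
```

```text
diff 0.9184731481481482
(np.float64(1.1190520211529738), array([  124,   139,   329,   296, 44190], dtype=int32))
(np.float64(7.2240613846677535), array([  122,   135,   329,   310, 45810], dtype=int32))
47.7917
```

It rests steadily at −58.9° (yaw 1.59), about 3.7 clicks from my touch estimate (0.61–0.64). That is thinner margin than I like and there is time left, so I regrip and ease it the last bit anticlockwise.

```bash
python3 - <<'E'
from fit import *
def m():
    bot.hold(0.2); a=[]
    for _ in range(4):
        bot.hold(0.02); s=bot.read_state(); a.append((s["wrist_torque"][2],s["effort"][6]))
    print(np.round([s["time_s"],yaw(s),*np.mean(a,0)],3)); return s
p=np.array([0.5128,-0.2445,0.0902]); o=quat(1.593)
bot.servo_line([*p[:2],0.15],feed=0.2,orientation=o)
bot.servo_line(p,feed=0.1,orientation=o); m()
bot.command_gripper(0.5,60); s=m()
q=s["q"].copy(); y0=yaw(s)
for y in (1.62,1.65,1.675):
    q[6]+=y-y0; y0=y; bot.movej(q); s=m()
bot.command_gripper(1.0)
bot.servo_line([*p[:2],0.24],feed=0.12); bot.hold(0.2)
s=bot.read_state(); print(s["time_s"],yaw(s))
im=bot.camera("wrist"); np.savez("w6.npz",im=im,p=s["tool_pos"],o=s["orientation"])
r,_=rectify(im,s["tool_pos"],s["orientation"]); cv2.imwrite("pics/r6.png",r[:,:,::-1])
def head(r):
    mm=((r.min(2)>150)&(r.max(2).astype(int)-r.min(2)<45)).astype(np.uint8)
    mm=cv2.morphologyEx(mm,cv2.MORPH_OPEN,np.ones((9,9)))
    n,l,st,c=cv2.connectedComponentsWithStats(mm); k=1+np.argmax(st[1:,4])
    ct=max(cv2.findContours((l==k).astype(np.uint8),cv2.RETR_EXTERNAL,cv2.CHAIN_APPROX_NONE)[0],key=cv2.contourArea)
    h=cv2.convexHull(ct)[:,0].astype(float); d=np.roll(h,-1,0)-h; L=np.hypot(*d.T); th=np.arctan2(-d[:,1],d[:,0])
    return np.degrees(np.angle((L**2*np.exp(6j*th)).sum()))/6, st[k]
print(head(r))
E
```

```text
[ 4.9408e+01  1.5930e+00 -9.0000e-03 -1.0000e-03]
[5.0083e+01 1.5930e+00 1.0000e-02 0.0000e+00]
[50.6    1.62  -0.071  0.077]
[ 5.1117e+01  1.6500e+00 -4.5000e-02  2.4000e-02]
[ 5.1633e+01  1.6750e+00 -4.1000e-02  2.6000e-02]
53.675 1.674996450499588
(np.float64(3.4804660839667783), array([  125,   137,   328,   300, 44009], dtype=int32))
```

View pics/r6.png

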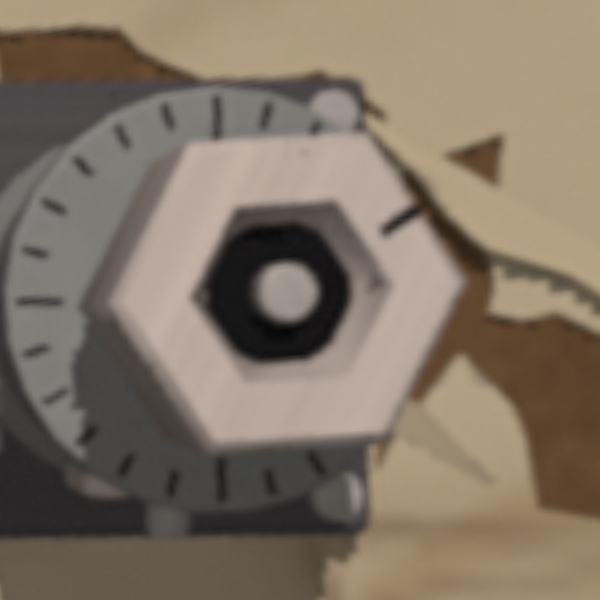

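```bash
cat > hd.py <<'E'
from fit import *
def head(r):
    mm=((r.min(2)>150)&(r.max(2).astype(int)-r.min(2)<45)).astype(np.uint8)
    mm=cv2.morphologyEx(mm,cv2.MORPH_OPEN,np.ones((9,9)))
    n,l,st,c=cv2.connectedComponentsWithStats(mm); k=1+np.argmax(st[1:,4])
    ct=max(cv2.findContours((l==k).astype(np.uint8),cv2.RETR_EXTERNAL,cv2.CHAIN_APPROX_NONE)[0],key=cv2.contourArea)
    h=cv2.convexHull(ct)[:,0].astype(float); d=np.roll(h,-1,0)-h; L=np.hypot(*d.T); th=np.arctan2(-d[:,1],d[:,0])
    return np.degrees(np.angle((L**2*np.exp(6j*th)).sum()))/6
E
python3 - <<'E'
from hd import *
for i in range(2):
    if i: bot.hold(1.0)
    s=bot.read_state(); im=bot.camera("wrist")
    print(s["time_s"],head(rectify(im,s["tool_pos"],s["orientation"])[0]))
# in-jaw: outline pattern between w3 and w4, index-line centroid
for f in ("w3","w4"):
    d=np.load(f+".npz"); g=d["im"][395:425,335:362].min(2).astype(float); w=np.clip(70-g,0,None)
    v,u=np.mgrid[395:425,335:362]; print(f,(w*u).sum()/w.sum(),(w*v).sum()/w.sum())
b=cv2.imread("pics/w2.png")[395:425,335:362].min(2).astype(float); w=np.clip(70-b,0,None); print("w2",(w*u).sum()/w.sum(),(w*v).sum()/w.sum())
# bias of head for each rectified at various plane heights
for f in ("w1","w5","w6"):
    d=np.load(f+".npz"); print(f,[round(head(rectify(d["im"],d["p"],d["o"],z=z)[0]),2) for z in (0.122,0.124,0.126)])
E
```

```text
53.725 3.654241084864815
54.775 3.6772989144161286
w3 347.16970433373837 410.4603078169299
w4 347.06437125748505 409.72754491017963
w2 347.5909510618652 410.54108956602033
w1 [np.float64(7.29), np.float64(7.24), np.float64(7.22)]
w5 [np.float64(1.21), np.float64(0.98), np.float64(1.12)]
w6 [np.float64(3.84), np.float64(3.48), np.float64(3.86)]
```

The ring is stationary and free, and nothing else was touched, so I hand in.

```bash
python3 - <<'E'
from h import *
for l,c in (("clay_pot_b","top"),("ribbon_gold","top"),("ribbon_white","top")):
    pass
a=cv2.imread("pics/top0.png"); b=cv2.imread("pics/top9.png")
for n,(u,v) in {"pot":(383,247),"gold":(312,296),"white":(187,197)}.items():
    print(n,np.abs(a[v-20:v+20,u-20:u+20].astype(int)-b[v-20:v+20,u-20:u+20]).mean())
s=bot.read_state(); print(s["time_s"],s["ft_force"]); bot.close_job()
E
```

```text
pot 9.760833333333334
gold 39.521875
white 12.181875
54.825 [0.4599102  0.02068787 0.54521772]
the job is handed in; nothing more can be done
```

I turned the grey mill's ring clockwise until the burrs touched, backed it off about 4 clicks, and handed the job in at 54.8 s with the gripper clear. By my measurements the back-off is 3.8–3.9 clicks, not exactly four.

- **Touch:** the stop came about 2.1 rad clockwise of the start. The wrist torque read 0.32 N m and the joint-7 motor 0.33 N m, so it was not forced.
- **Backing off:** on the first release the ring rested at about 3.7 clicks. I gripped it again and eased it slightly further anticlockwise. The second release left it at heading −56.3°, and it did not move over the next second.

**Checks that disagreed:**
- The notch positions I felt while turning did not match the ring's starting heading; they were about 0.4 click apart.
- The ring drifted about 0.04 rad clockwise each time I let go, so friction may be holding it a little off a notch centre.
- A last before/after comparison of the top pictures around the bystanders was inconclusive, because the arm and its shadow lay over those areas in the later picture. I felt no contact with anything but the ring. The wrist view after the first release showed the pot and the spool in front of the mill upright; the far-left spool was not in it.

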